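# Preset a tube frame on the welding fixture with a wedge

## Task

Get the small square-tube frame on the welding fixture ready for tacking: first swing the turnbutton round to its stop, so that it lies square across the frame's heel bar, then lay the steel wedge flat on the fixture plate and push it, thin end first and square to the bar, under the middle of the opposite (toe) bar until this just lifts off its two rest pads, about 3 mm clear of both. Finish while still holding the wedge there in the gripper, with the toe end carried by the wedge alone and the heel bar still down on its pads under the turnbutton, as someone else will tack it; do not pry the frame up any further on the way, and leave the other things where they lie.

Things in the scene. Friction and masses are not known exactly. Their poses are not given: they have to be found in the camera images.
- fixture: Steel plate 260 x 400 x 12 mm with a grid of holes, fixed to the bench, position and yaw vary. Origin: centre of its underside (bench z = 0); y runs along the 400 mm from toe (-y) to heel (+y), z up; top at z = 12 mm. Four 4 mm rest pads at x = +-85, y = -27.5 (toe) and 117.5 mm carry the frame. From y = -200 to -45 mm it is free for the wedge, but for a nut near the +x edge.
- turnbutton (a joint): Hinge of the turnbutton, a flat steel bar 112 x 22 x 8 mm on a post at fixture x = 0, y = 163.5 mm. 0 = parked along fixture x, tail (with pin) to +x; grows counter-clockwise seen from above; at 1.571 it meets its stop, nose to -y across the heel bar, 2 mm above the tube, tail to +y. Starts at 0 to 0.6 and stays where it is left; friction about 2 N at the pin.
- turnbutton_pin (a point): Centre of the top of the upright round pin on the turnbutton's tail, 12 mm in diameter, standing 38 mm above the bar (z = 51 to 89 mm), 40 mm from the bolt axis: the handle to push or pinch.
- turnbutton_pivot (a point): Point on the turnbutton's bolt axis, at the bar's top face (z = 51 mm); the bolt's hexagon head, 20 mm across, stands 7 mm above it.
- frame: Loose dark steel frame of 25 mm square tube, 200 (x) x 170 mm (y) outside, about 1 kg (+-40%). Origin: centre of its underside, 16 mm above the bench on the pads (4 mm above the plate); axes as the fixture's. Heel bar: the 200 mm bar at +y, beside the turnbutton; toe bar: the one at -y. It can slide 0 to 3 mm to +y before fixed heel stops (24 mm tall) hold it.
- toe_left (a point): Underside of the toe bar above the toe pad at -x (frame x = -85, y = -72.5 mm), on the bar's centre line; 16 mm above the bench when the bar is down.
- toe_right (a point): Underside of the toe bar above the toe pad at +x (frame x = 85, y = -72.5 mm); 16 mm above the bench when down.
- toe_mid (a point): Middle of the toe bar's lower outer edge (frame x = 0, y = -85 mm), 16 mm above the bench when down: the edge the wedge goes under.
- heel_mid (a point): Middle of the underside of the heel bar (frame x = 0, y = 72.5 mm), 16 mm above the bench.
- wedge: Loose steel wedge, 140 mm long, 36 mm wide, 0.55 kg, lying flat on the bench to the right of the fixture, thin end roughly towards it. Origin: centre of its flat underside; x along it to the thin end, z up. Its top slopes evenly from 28 mm high at the thick end (x = -70 mm) to 2 mm at the thin end (x = +70 mm), 1 in 5.4. It changes places with the parallel bar.
- wedge_tip (a point): Middle of the lower edge of the wedge's thin end (wedge x = +70 mm).
- parallel_bar: Bystander: a plain steel bar 140 x 36 x 18 mm of even thickness, lying loose beside the wedge, its long side along its x. Origin: centre of its underside.
- magnet: Bystander: a flat welding magnet, a dark red arrow shape about 84 x 64 x 14 mm, lying on the plate inside the frame's opening. Origin: its underside.
- nut: Bystander: a loose steel hexagon nut 27 mm across corners, 13 mm high, lying on the plate near the +x edge of the free strip. Origin: its underside.
- hammer: Bystander: a hammer lying on the bench to the far right.
- wrench: Bystander: a wrench lying on the bench beyond the wedge and the bar.
- c_clamp: Bystander: a C-clamp about 120 x 140 mm lying flat on the bench to the left.
- disc: Bystander: a flat dark grinding disc, 115 mm in diameter, lying on the bench to the left.
Not all that is in view belongs to the job. What is shaped like the wedge but yellow is not meant.

How it is judged:
By the outcome, as a careful person would: the job done as asked, in the order asked, and still so for the second after the job is handed in, while the arm keeps its last pose, push and grip.
It also fails if it takes over 58 s, if anything falls off the work surface, if the arm or the gripper's body presses on something with over 40 N, if the wrist force passes 120 N, or if a joint passes its speed limit or range.

## Robot

A 6-joint arm with a two-finger parallel gripper is mounted at the origin on the work surface. World frame = base frame: x ahead of the robot, y to its left, z up, the work surface at z = 0. Lengths are in m, angles in rad, forces in N, time in s.
With the tool pointing down it reaches from about 0.35 to 0.975 m from the base axis. Payload 4.9 kg.
Tool frame: the origin (TCP) lies at the very end of the fingers, on their centre line; the grasp point (between the pads) lies ctrl.grip_point_offset behind it (ctrl.grip_point_offset is the distance from the TCP to the grasp point, in m); z points along the fingers, y is the direction in which the jaws open and shut (so a half turn about z gives the same grasp; the last joint's range is limited). The gripper opens to 85 mm and grips with 20 to 120 N. Pads are 22 mm wide; open, the fingers measure 114 mm over their backs; the gripper's body (76 mm by 85 mm) begins 54 mm behind the grasp point. The pads swing forward as they close: fully open they stand 13 mm farther back than shut.
Start: joints at [1.067, 0.053, 1.613, -0, 1.476, -0.119], TCP at [0.235, 0.579, 0.231] pointing down, gripper open.
Joint ranges: [-3.01, 3.01], [-1.01, 2.22], [0.06, 2.58], [-1.02, 4.17], [0.09, 2.62], [-3.14, 3.14]. Speed limits (rad/s): [2.57, 2.57, 3.14, 3.14, 3.14, 3.14].

## Interface

Orientations are given as a rotation vector (axis times angle).
In Python, from station import ctrl gives the robot as it stands. The module is installed in compiled form; this text tells all that it offers.
- The arm moves only by the shell command python3 -m creep 'ROWS' [FORCE]. ROWS is JSON, a list of rows, each a list of 5 numbers: the closure in counts, from 0 (fully open) to 255 (shut), then the shift along the tool's x, y, z in mm, then the turn about the tool's z in rad. A call has 1 to 12 rows; each row is the pose to reach, as a shift and turn from the pose commanded when the call began, along the tool's axes at that moment; what a row does not reach only later rows make up. A row lasts 1/12 s, in which the tool goes at most 41.7 mm and 7.16 degrees, less where a joint would pass 70% of its speed; a pose out of reach is approached as far as the arm can. A call with a gripper value outside its range is refused whole. The fingers move at their own pace and stop on an object; FORCE is the grip in N (left out, the last holds). Time passes only in rows, so rows that repeat a pose let the fingers close. It gives the time, the measured TCP pose, the force and the opening at its end, in the units of the state.
- ctrl.get_obs(): the state, without advancing time (a new reading comes with each control period).
- ctrl.get_image(name): name is "scene" or "side" or "wrist"; returns the picture (420x560x3 uint8, red, green, blue); there is no depth.
- ctrl.calibration(name): a dict with "fx", "fy", "cx", "cy" (pixels), "R" (3x3) and "t" (3): a world point X has camera coordinates R X + t. Camera axes: x right, y down, z forward; pixel columns grow to the right and rows downward; lengths in m; the calibration is good to about 2 mm. A picture is of the moment at which its call begins: read the wrist's pose just before it. calibration takes no time and is no camera call; for the wrist camera it gives the pose at the moment of the call.
- ctrl.finish_job(): hands the job in, once; it reports no verdict.
Trained networks look in the newest picture that a camera, given by its name, has taken for a name from the list of things; names that differ only in an ending like _2 or _b are one class to them, and where a whole thing is asked for, a point or a joint stands for the part that bears it (a point fixed in the world has none). Each returns a list of dicts, best first, with "conf" (0 to 1); they miss things now and then, are a little off and sometimes report something else, mostly with a low value. They report only what shows in the picture. A call takes as long as a camera call. They do not tell look-alikes from the thing itself.
- ctrl.boxes_of(camera, label): "rect" ([left, top, width, height] in pixels, round what is visible of it).
- ctrl.outline_of(camera, label): "mask" (420x560 bool, what is visible of it) and "rect" ([left, top, width, height] in pixels, round what is visible of it).
The state is a dict: "t": time; "q": joint angles; "dq": joint speeds; "effort": joint torques, N m; "tool_pos": TCP position; "tool_rot": TCP orientation; "contact_force": force on the tool from outside, world axes, zero at the start; "wrist_torque": the same for the moment, N m; "opening": finger opening in m.
Only numpy, scipy, OpenCV 4.12 (cv2) and the standard library are available. Lean on these libraries where they do the work, as an engineer would, in place of code of your own. Each camera call takes 0.05 s, during which the arm holds its last target. There are 200 camera calls.

## Working session

There is one attempt and no reset: what is moved stays moved. The work goes in short steps, Python scripts to look and compute and a shell command to move; the robot and the scene stay as the last step left them, time stands still between calls to the robot, and variables do not carry over. Pictures are saved under pics/ and viewed, about 8 in all and at most 12, crops included, and the job is handed in when it is done.

```bash
mkdir -p pics
cat > h.py <<'E'
import numpy as np,cv2
from station import ctrl
def pix(cal,X):
    c=cal['R']@np.asarray(X,float)+cal['t']; return np.array([cal['fx']*c[0]/c[2]+cal['cx'],cal['fy']*c[1]/c[2]+cal['cy']])
def ray(cal,uv,z):
    R=np.array(cal['R']);t=np.array(cal['t']);d=R.T@np.array([(uv[0]-cal['cx'])/cal['fx'],(uv[1]-cal['cy'])/cal['fy'],1]);o=-R.T@t
    return o+d*(z-o[2])/d[2]
def save(im,n): cv2.imwrite('pics/'+n,cv2.cvtColor(im,cv2.COLOR_RGB2BGR))
E
python3 - <<'E'
from h import *
a=ctrl.get_image('scene');b=ctrl.get_image('side')
save(a,'scene.png');save(b,'side.png')
for n in('scene','side'):
    c=ctrl.calibration(n);print(n,c['fx'],-np.array(c['R']).T@np.array(c['t']),np.array(c['R'])[2])
    for l in('wedge','parallel_bar','fixture','frame','turnbutton_pin','turnbutton','nut','toe_mid'):
        try: print(l,[(round(d['conf'],2),np.round(d['rect']).tolist()) for d in ctrl.boxes_of(n,l)][:3])
        except Exception as e: print(l,e)
o=ctrl.get_obs();print(o['t'],o['tool_pos'],o['tool_rot'],ctrl.grip_point_offset)
E
```

```text
scene 389.86602070406144 [1.11182895 0.60255877 0.69798688] [-0.5542122  -0.57648925 -0.60042401]
wedge [(0.86, [150.0, 254.0, 45.0, 49.0]), (0.81, [205.0, 156.0, 39.0, 24.0]), (0.66, [251.0, 145.0, 30.0, 10.0])]
parallel_bar [(0.79, [180.0, 175.0, 28.0, 26.0])]
fixture [(0.61, [218.0, 192.0, 172.0, 121.0])]
frame [(0.69, [261.0, 209.0, 98.0, 73.0]), (0.17, [289.0, 235.0, 29.0, 21.0])]
turnbutton_pin [(0.81, [331.0, 248.0, 21.0, 28.0])]
turnbutton [(0.79, [329.0, 252.0, 25.0, 28.0])]
nut [(0.38, [241.0, 216.0, 3.0, 12.0])]
toe_mid [(0.94, [259.0, 211.0, 98.0, 68.0])]
side 534.3634793906496 [ 0.42748817 -1.0288832   1.09464305] [ 0.0900326   0.70657356 -0.70188884]
wedge [(0.76, [371.0, 205.0, 22.0, 35.0]), (0.7, [145.0, 310.0, 50.0, 54.0]), (0.65, [231.0, 310.0, 31.0, 48.0])]
parallel_bar [(0.66, [249.0, 182.0, 26.0, 19.0])]
fixture [(0.83, [214.0, 145.0, 94.0, 113.0])]
frame [(0.58, [229.0, 169.0, 71.0, 43.0])]
turnbutton_pin [(0.41, [251.0, 183.0, 27.0, 18.0]), (0.23, [228.0, 168.0, 73.0, 44.0])]
turnbutton [(0.6, [247.0, 140.0, 35.0, 24.0])]
nut [(0.45, [294.0, 232.0, 7.0, 9.0])]
toe_mid [(0.81, [227.0, 167.0, 72.0, 46.0])]
0.9 [0.23459791 0.5792867  0.231302  ] [6.00696406e-01 3.08362764e+00 2.76622589e-05] 0.0187
```

View pics/scene.png

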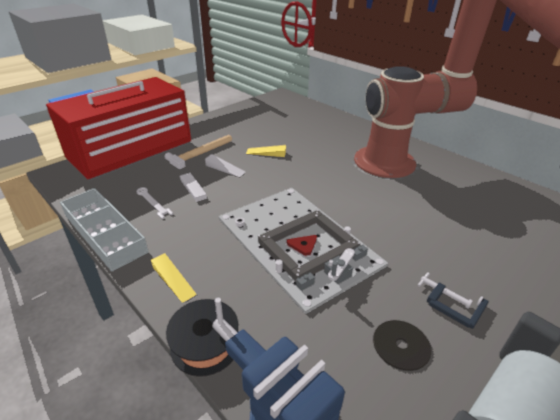

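View pics/side.png

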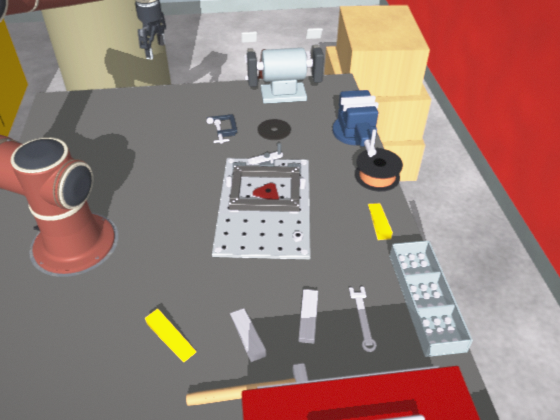

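Two grey bars: side (247,333)/scene (225,167) and side (309,313)/scene (193,187). Yellow lookalikes at side (170,334), (380,221) are out. A close crop and the fixture/object fits follow.

```bash
cat > crop.py <<'E'
from h import *
a=cv2.imread('pics/scene.png');b=cv2.imread('pics/side.png')
A=cv2.resize(a[140:210,165:260],None,fx=4,fy=4,interpolation=3);B=cv2.resize(b[280:370,215:335],None,fx=4,fy=4,interpolation=3)
C=np.zeros((max(A.shape[0],B.shape[0])+220,800,3),np.uint8);C=np.zeros((600,800,3),np.uint8)
A=cv2.resize(A,(380,280));C[:280,:380]=A;B=cv2.resize(B,(400,300));C[:300,390:790]=B
D=cv2.resize(b[130:265,205:320],None,fx=2.2,fy=2.2,interpolation=3);D=cv2.resize(D,(253,297));C[302:599,:253]=D
E=cv2.resize(a[185:310,215:390],(420,300));C[300:600,300:720]=E
cv2.imwrite('pics/crop1.png',C)
E
python3 crop.py
python3 - <<'E'
from h import *
for n in('scene','side'):
    ctrl.get_image(n);c=ctrl.calibration(n)
    for l,z in(('fixture',.012),('wedge',.007),('parallel_bar',.009),('frame',.041),('nut',.02),('magnet',.02),('turnbutton_pin',.07)):
        for d in ctrl.outline_of(n,l)[:2]:
            m=d['mask'].astype(np.uint8);k,_=cv2.findContours(m,0,2)
            if not k: continue
            k=max(k,key=cv2.contourArea).reshape(-1,2)
            P=np.array([ray(c,p,z)[:2] for p in k]).astype(np.float32)*1000
            r=cv2.minAreaRect(P);print(n,l,round(d['conf'],2),np.round(d['rect']),np.round(r[0]),np.round(r[1]),round(r[2],1))
E
```

```text
scene fixture 0.86 [218. 194. 172. 121.] [534.  89.] [407. 270.] 81.5
scene wedge 0.81 [249. 148.  34.   7.] [ 268. -326.] [ 60. 132.] 47.5
scene wedge 0.72 [206. 155.  38.  22.] [ 452. -347.] [ 59. 174.] 5.2
scene parallel_bar 0.7 [182. 174.  24.  29.] [ 595. -310.] [163.  44.] 76.4
scene frame 0.48 [255. 210. 101.  70.] [545. 136.] [184. 213.] 82.1
scene nut 0.49 [236. 215.   6.  11.] [606. -61.] [35. 22.] 50.2
scene magnet 0.91 [288. 234.  29.  23.] [549. 126.] [75. 85.] 60.0
scene turnbutton_pin 0.72 [331. 251.  20.  29.] [570. 255.] [111.  27.] 13.9
side fixture 0.81 [214. 142.  95. 114.] [532. 114.] [486. 261.] 81.2
side wedge 0.97 [231. 308.  32.  56.] [ 444. -345.] [ 41. 140.] 16.4
side wedge 0.82 [145. 312.  48.  51.] [ 261. -327.] [ 41. 158.] 36.5
side parallel_bar 0.21 [209. 115.  29.  30.] [436. 468.] [ 88. 148.] 15.6
side frame 0.49 [230. 311.  34.  56.] [ 444. -367.] [ 41. 137.] 16.1
side nut 0.46 [296. 234.   4.   6.] [602. -71.] [29. 22.] 81.8
side magnet 0.66 [249. 181.  28.  19.] [532. 116.] [72. 73.] 5.9
side turnbutton_pin 0.52 [246. 143.  35.  19.] [557. 219.] [124.  49.] 32.0
```

View pics/crop1.png

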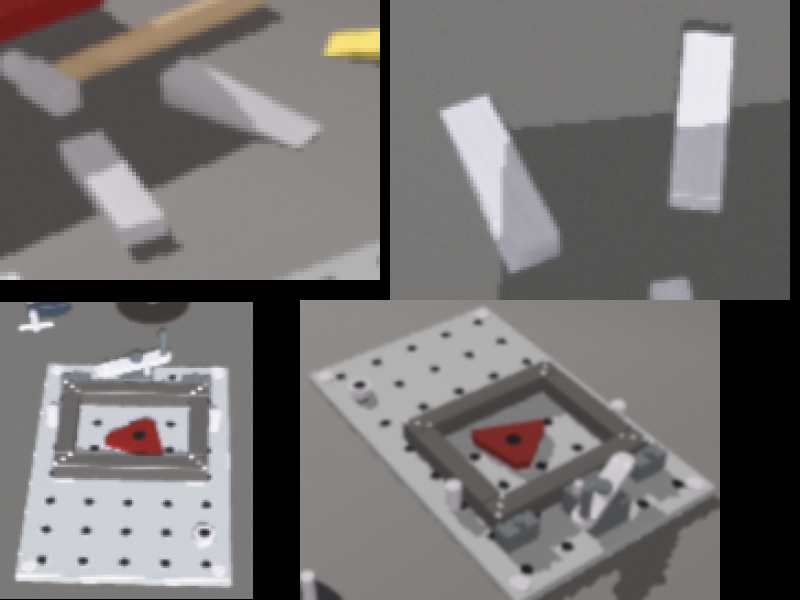

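The wedge is the bar at side (247,333): it tapers towards the fixture. The bar at side (309,313) is even in thickness, so it is the parallel bar. The fixture's yaw is about -8.4°, and the button's pin is at its upper right. Next I move above the turnbutton.

```bash
python3 -m creep '[[100,-40,-18,-5,0.12],[100,-80,-35,-20,0.24],[100,-120,-52,-20,0.36],[100,-160,-69,-20,0.48],[100,-200,-86,-20,0.6],[100,-240,-103,-20,0.72],[100,-280,-120,-20,0.84],[100,-320,-138,-20,0.96],[100,-355,-153,-20,1.08],[100,-390,-168,-20,1.2],[100,-420,-180,-20,1.32],[100,-451,-194,-20,1.44]]'
python3 -m creep '[[100,0,0,0,0.12],[100,0,0,0,0.24],[100,0,0,0,0.36],[100,0,0,0,0.48],[100,0,0,0,0.6],[100,0,0,0,0.72],[100,0,0,0,0.84],[100,0,0,0,0.96],[100,0,0,0,1.02],[100,0,0,0,1.02]]'
cat > look.py <<'E'
import sys
from h import *
o=ctrl.get_obs();cal=ctrl.calibration('wrist');im=ctrl.get_image('wrist');n=sys.argv[1];save(im,n)
np.savez(n+'.npz',**{k:np.array(v) for k,v in cal.items()})
print(o['t'],o['tool_pos'],o['tool_rot'],np.round(o['q'],2),o['opening'])
print('cam',-np.array(cal['R']).T@np.array(cal['t']),np.array(cal['R'])[2])
for a in sys.argv[2:]:
    l,z=a.split(':')
    for d in ctrl.outline_of('wrist',l)[:2]:
        k,_=cv2.findContours(d['mask'].astype(np.uint8),0,2)
        if not k: continue
        k=max(k,key=cv2.contourArea).reshape(-1,2)
        P=np.array([ray(cal,p,float(z))[:2] for p in k]).astype(np.float32)*1000
        r=cv2.minAreaRect(P);print(l,round(d['conf'],2),np.round(d['rect']),np.round(r[0],1),np.round(r[1],1),round(r[2],1))
E
python3 look.py w1.png turnbutton:.051 turnbutton_pin:.089 frame:.041 fixture:.012
```

```text
t: 2.7
tool_pos: [0.5815, 0.2279, 0.2514]
tool_rot: [2.491, 1.913, 0.001]
contact_force: [0.0, 1.0, 0.9]
opening: 0.052
t: 3.53
tool_pos: [0.5798, 0.2302, 0.2513]
tool_rot: [3.107, 0.463, 0.0]
contact_force: [0.6, 0.1, 1.1]
opening: 0.0516
3.5333 [0.57980875 0.23016134 0.25131605] [3.10727671e+00 4.63007779e-01 4.17893067e-05] [ 0.26  0.04  1.59 -0.    1.51  1.53] 0.05156270771575619
cam [0.64567442 0.25022152 0.39425971] [-0.25663121 -0.07867862 -0.96330166]
turnbutton 0.69 [244. 152.  29. 104.] [551.2 242.4] [108.2  23. ] 14.3
turnbutton_pin 0.76 [243. 151.  27. 111.] [561.1 243.4] [98.7 20.6] 13.8
frame 0.9 [250. 122. 231. 214.] [538.3 128.5] [172.7 199.6] 81.2
fixture 0.61 [194.  64. 366. 320.] [528.5  81.9] [401.4 264.5] 81.1
fixture 0.21 [250. 122. 234. 215.] [529.5 118.3] [186.5 216.1] 81.2
```

View pics/w1.png

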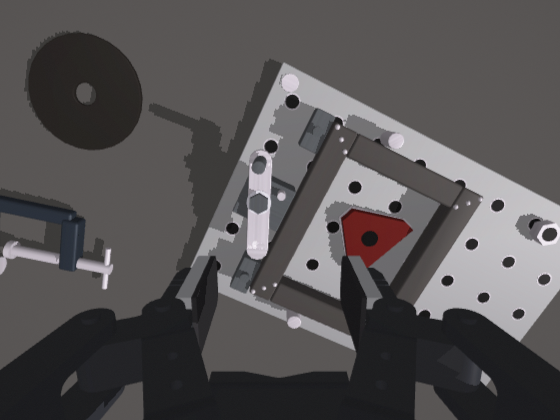

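The button lies from (258,247) up to its tail pin at (259,163), with the bolt at (258,203). I compute the positions.

```bash
python3 - <<'E'
from h import *
c=dict(np.load('w1.png.npz'))
P=lambda u,v,z:np.round(ray(c,(u,v),z)*1000,1)[:2]
piv=P(258,203,.057);print('pivot',piv,'pinA',P(260,161,.089),'pinB',P(257,248,.089),'noseB@51',P(257,248,.051))
y=np.array([np.cos(np.radians(81.2)),np.sin(np.radians(81.2))]);x=np.array([y[1],-y[0]])
print('fix centre from pivot',piv-163.5*y)
for th in (0,.3,.4,.5,.6):
    p=piv+40*(np.cos(th)*x+np.sin(th)*y);print(th,p,pix(c,[p[0]/1000,p[1]/1000,.089]))
E
python3 - <<'E'
import cv2
i=cv2.imread('pics/w1.png')[130:280,200:320];cv2.imwrite('pics/w1c.png',cv2.resize(i,None,fx=4,fy=4,interpolation=2))
E
```

```text
pivot [555.9 243.4] pinA [600.1 252.6] pinB [523.8 233.3] noseB@51 [508.6 231.2]
fix centre from pivot [530.88681577  81.82465963]
0 [595.42913526 237.28056655] [275.79514263 171.48849495]
0.3 [595.47204153 249.23554015] [262.3212632  167.35942504]
0.4 [594.69176424 253.15699887] [257.62340765 166.89119827]
0.5 [593.52389247 256.98096888] [252.90760613 166.89105153]
0.6 [591.98009519 260.66924233] [248.22589829 167.3589917 ]
```

View pics/w1c.png

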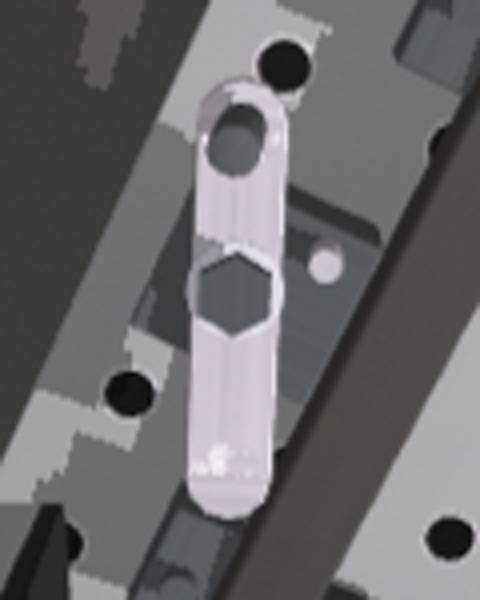

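```bash
python3 -m creep '[[100,21,-17,0,0.07],[100,21,-17,30,0.07],[100,21,-17,65,0.07],[100,21,-17,100,0.07],[100,21,-17,130,0.07],[100,21,-17,160,0.07],[100,21,-17,180,0.07],[100,21,-17,190,0.07],[100,21,-17,190,0.07],[150,21,-17,190,0.07],[175,21,-17,190,0.07],[175,21,-17,190,0.07]]' 20
python3 look.py w2.png turnbutton_pin:.089
```

```text
t: 4.78
tool_pos: [0.5966, 0.2531, 0.064]
tool_rot: [-3.121, -0.356, -0.007]
contact_force: [-0.5, -0.1, -0.9]
opening: 0.0265
4.7833 [0.59659499 0.2530763  0.06396198] [-3.12067775 -0.35565652 -0.00657633] [ 0.29  0.25  1.68 -0.    1.2   1.63] 0.026543827664127124
cam [0.66309819 0.26842727 0.20721046] [-0.25748685 -0.05961108 -0.96444131]
turnbutton_pin 0.77 [256. 240.  48. 140.] [593.2 252.5] [56.5 18.5] 14.1
```

View pics/w2.png

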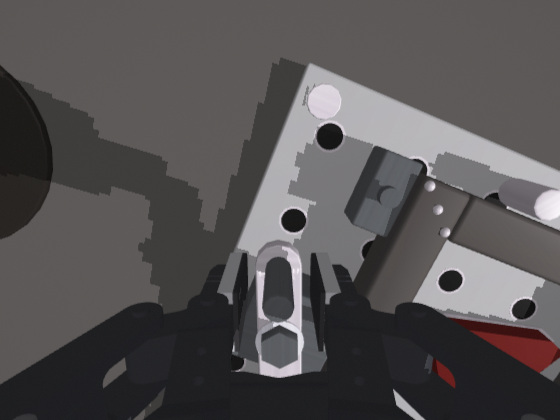

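```bash
python3 -m creep '[[200,0,0,0,0],[200,0,0,0,0],[200,-0.3,-4.8,0,-0.12],[200,-1.1,-9.5,0,-0.24],[200,-2.6,-14.1,0,-0.36],[200,-4.5,-18.5,0,-0.48],[200,-7,-22.6,0,-0.6],[200,-9.9,-26.4,0,-0.72],[200,-13.3,-29.8,0,-0.84],[200,-17.1,-32.8,0,-0.96],[200,-21.1,-35.3,0,-1.08],[200,-25.1,-37.1,0,-1.19]]'
python3 -m creep '[[200,0,0,0,0],[200,0,0,0,0]]'
python3 look.py w3.png turnbutton_pin:.089
```

```text
t: 5.88
tool_pos: [0.563, 0.2834, 0.0618]
tool_rot: [2.379, 2.05, 0.004]
contact_force: [2.7, 1.1, -1.5]
opening: 0.0182
t: 6.05
tool_pos: [0.5621, 0.2831, 0.0616]
tool_rot: [2.388, 2.041, 0.0]
contact_force: [-0.5, 0.8, -0.1]
opening: 0.0185
6.05 [0.56210661 0.28313833 0.06157369] [2.38831803e+00 2.04086745e+00 8.71189281e-05] [ 0.35  0.22  1.73 -0.    1.19  0.51] 0.01846595890428558
cam [0.57349275 0.35056962 0.20454518] [-0.04124198 -0.26562929 -0.9631927 ]
turnbutton_pin 0.91 [252. 237.  54. 141.] [562.9 280.9] [56.5 17.9] 76.9
```

```bash
python3 -m creep '[[200,0,-2,0,0],[200,0,-3,0,0],[200,0,-3,0,0]]'; python3 -m creep '[[200,0,-1,0,0],[200,0,-1,0,0]]';python3 -m creep '[[200,0,-1,0,0],[200,0,-1,0,0]]'
python3 look.py w3.png turnbutton_pin:.089
```

```text
t: 6.4
tool_pos: [0.5595, 0.2837, 0.0615]
tool_rot: [2.386, 2.043, 0.002]
contact_force: [3.3, 1.4, -1.0]
opening: 0.0183
t: 6.57
tool_pos: [0.5583, 0.2839, 0.0616]
tool_rot: [2.386, 2.044, 0.001]
contact_force: [2.5, 1.0, -0.1]
opening: 0.0184
t: 6.73
tool_pos: [0.5576, 0.284, 0.0616]
tool_rot: [2.385, 2.043, 0.002]
contact_force: [3.4, 1.7, -0.9]
opening: 0.0186
6.7333 [0.55763575 0.28395586 0.06159163] [2.38529817e+00 2.04342579e+00 1.99302093e-03] [ 0.35  0.21  1.74 -0.    1.19  0.51] 0.018640743444187716
cam [0.56865069 0.35137706 0.20458391] [-0.03932171 -0.2654478  -0.96332303]
turnbutton_pin 0.81 [259. 236.  50. 144.] [559.7 281.7] [56.5 17.3] 83.4
turnbutton_pin 0.24 [ 54. 236. 456. 140.] [560.1 281.9] [ 57.2 155.8] 81.0
```

View pics/w3.png

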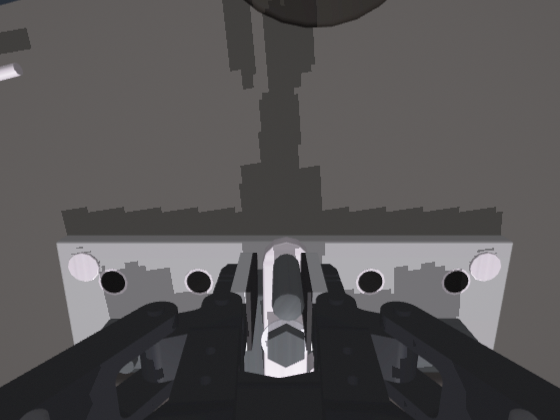

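```bash
for i in 1 2 3; do python3 -m creep '[[200,0,-1,0,0],[200,0,-1.2,0,0]]' | egrep 'pos|force'; done
```

```text
tool_pos: [0.5575, 0.284, 0.0616]
contact_force: [9.0, 1.0, -3.6]
tool_pos: [0.5574, 0.284, 0.0617]
contact_force: [13.0, 1.0, -6.2]
tool_pos: [0.5574, 0.284, 0.0617]
contact_force: [17.0, 0.7, -9.0]
```

```bash
python3 -m creep '[[200,0,5,0,0],[190,0,5.5,0,0],[190,0,5.5,-30,0],[190,0,5.5,-70,0],[150,-10,5.5,-105,0],[100,-45,5,-125,-0.05],[50,-85,5,-140,-0.1],[0,-125,4,-155,-0.15],[0,-165,4,-170,-0.2],[0,-205,4,-180,-0.25],[0,-245,4,-185,-0.3],[0,-285,3,-190,-0.35]]'
python3 -m creep '[[0,-40,0,0,-0.03],[0,-80,0,0,-0.05],[0,-120,0,0,-0.08],[0,-160,0,0,-0.09],[0,-200,0,0,-0.09],[0,-240,0,0,-0.09],[0,-280,0,0,-0.09],[0,-320,0,0,-0.09],[0,-350,0,0,-0.09],[0,-370,0,0,-0.09],[0,-380,0,0,-0.09],[0,-380,0,0,-0.09]]'
python3 look.py w4.png wedge:.0 parallel_bar:.018
```

```text
t: 8.33
tool_pos: [0.5114, 0.001, 0.2518]
tool_rot: [-1.989, -2.43, 0.001]
contact_force: [0.7, 0.3, -0.1]
opening: 0.0854
t: 9.33
tool_pos: [0.5861, -0.3715, 0.2501]
tool_rot: [-1.883, -2.511, 0.0]
contact_force: [-0.4, 0.7, -0.0]
opening: 0.0851
9.3333 [ 0.58613336 -0.37146881  0.25012546] [-1.88294495e+00 -2.51128094e+00  1.91836708e-05] [-0.67  0.2   1.42 -0.    1.52 -0.96] 0.08512616243831063
cam [ 0.56815948 -0.30617085  0.39324096] [ 0.07373382 -0.25645787 -0.96373891]
wedge 0.93 [131.  33.  46. 148.] [ 440.5 -347. ] [ 46.8 144.9] 16.0
parallel_bar 0.72 [252.  48. 101. 143.] [ 594.6 -314.5] [140.2  38. ] 76.9
```

Run:
```python
import cv2
print(cv2.imread('pics/w4.png').shape)
```

```text
(420, 560, 3)
```

View pics/w4.png

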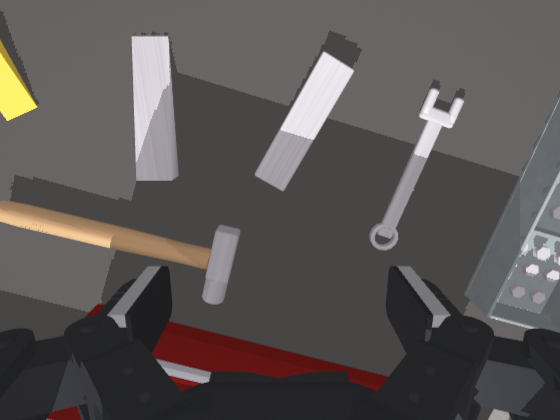

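Wedge at left: thin end (133–168, 37), thick end (137–177, 180). The parallel bar is at (303,120). I compute the grasp pose.

Run:
```python
from h import *
c=dict(np.load('w4.png.npz'));R=lambda u,v,z:ray(c,(u,v),z)[:2]*1000
t=(R(133,36,.002)+R(168,36,.002))/2; k=(R(137,180,.028)+R(177.5,180,.028))/2
print(t,k,np.linalg.norm(t-k),np.linalg.norm(R(133,36,.002)-R(168,36,.002)),np.linalg.norm(R(137,180,.028)-R(177.5,180,.028)))
d=(t-k)/np.linalg.norm(t-k);ang=np.degrees(np.arctan2(d[1],d[0]));print('ang',ang,'centre',(t+k)/2)
o=ctrl.get_obs()
from scipy.spatial.transform import Rotation as Q
M=Q.from_rotvec(o['tool_rot']).as_matrix();print('toolx ang',np.degrees(np.arctan2(M[1,0],M[0,0])))
g=k+d*34
w=np.array([*g/1000,.003])-o['tool_pos'];print('g',g,'shift mm',np.round(M.T@w*1000,1))
```

```text
[ 426.30909037 -275.16687514] [ 468.08526338 -408.62639888] 139.84524699576878 34.6925901791993 41.51631997782317
ang 107.38142683008653 centre [ 447.19717687 -341.89663701]
toolx ang 106.4486517099694
g [ 457.92839418 -376.17893352] shift mm [  29.  -125.5  248.2]
```

```bash
python3 -m creep '[[0,10,-40,0,0],[0,20,-80,20,0],[0,29,-115,40,0],[0,29,-127,70,0],[0,29,-127,110,0],[0,29,-127,150,0],[0,29,-127,185,0],[0,29,-127,215,0],[0,29,-127,235,0],[0,29,-127,243,0],[0,29,-127,247,0],[0,29,-127,247,0]]'
python3 look.py w5.png wedge:.02
```

```text
t: 10.48
tool_pos: [0.4571, -0.3777, 0.0046]
tool_rot: [-1.881, -2.516, -0.0]
contact_force: [0.1, -0.3, 0.4]
opening: 0.0851
10.4833 [ 0.45713807 -0.37770151  0.00460662] [-1.88082870e+00 -2.51624203e+00 -1.61163094e-04] [-0.82  0.22  1.84  0.    1.08 -1.1 ] 0.08511106910788178
cam [ 0.43866671 -0.31222797  0.14757667] [ 0.07666373 -0.25775623 -0.96316375]
wedge 0.7 [219.   0. 103. 376.] [ 447.  -348.8] [ 38.6 140.9] 15.7
```

View pics/w5.png

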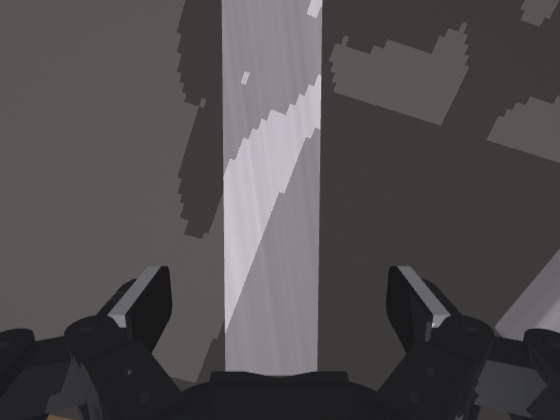

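```bash
python3 -m creep '[[120,0,-1.5,0,0],[200,0,-1.5,0,0],[220,0,-1.5,0,0],[220,0,-1.5,0,0],[220,0,-1.5,0,0],[220,0,-1.5,0,0],[220,0,-1.5,0,0],[220,0,-1.5,0,0]]' 70
python3 -m creep '[[220,0,0,-3,0],[220,0,0,-10,0],[220,0,0,-30,0],[220,0,0,-60,0],[220,0,0,-60,0]]'
python3 look.py w6.png wedge:.08
```

```text
t: 11.25
tool_pos: [0.4558, -0.3795, 0.0053]
tool_rot: [1.881, 2.514, -0.001]
contact_force: [-1.3, -0.4, 6.9]
opening: 0.0345
t: 11.67
tool_pos: [0.4575, -0.3809, 0.069]
tool_rot: [1.878, 2.509, -0.002]
contact_force: [2.7, -1.6, -3.8]
opening: 0.0344
11.6667 [ 0.45752308 -0.38090257  0.06896778] [ 1.87754118e+00  2.50913212e+00 -1.83250968e-03] [-0.82  0.13  1.81  0.    1.19 -1.11] 0.034388677881708136
cam [ 0.43832497 -0.3146017   0.21147581] [ 0.08169759 -0.26332894 -0.96124054]
wedge 0.79 [226.   0. 101. 373.] [ 449.6 -352.2] [ 39.8 144.1] 16.5
wedge 0.72 [  1.  44.  59. 133.] [ 356.2 -344.1] [20.4 44.2] 4.5
```

View pics/w6.png

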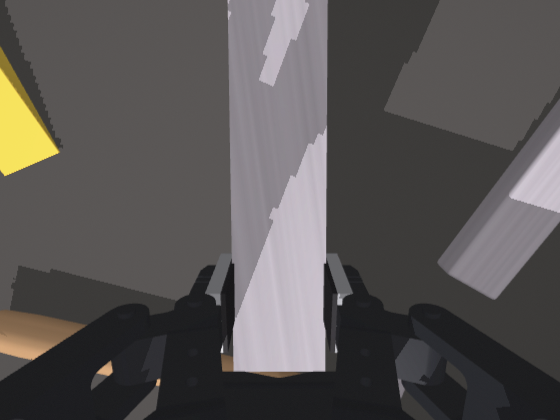

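```bash
python3 -m creep '[[220,10,5,-15,0],[220,35,15,-26,0.04],[220,68,31,-26,0.09],[220,103,48,-26,0.14],[220,138,65,-26,0.19],[220,173,82,-26,0.24],[220,208,99,-26,0.29],[220,241,115,-26,0.34],[220,268,128,-26,0.39],[220,287,136,-26,0.438],[220,297,141,-26,0.438],[220,297,141,-26,0.438]]'
python3 -m creep '[[220,0,0,0,0],[220,0,0,0,0]]'
python3 look.py w7.png frame:.041 wedge:.11 magnet:.026 fixture:.012
```

```text
t: 12.77
tool_pos: [0.5051, -0.0517, 0.0876]
tool_rot: [-2.376, -2.048, 0.004]
contact_force: [-0.1, 0.7, -6.3]
opening: 0.0345
t: 12.93
tool_pos: [0.5061, -0.0548, 0.0891]
tool_rot: [-2.383, -2.045, 0.003]
contact_force: [-0.6, 0.1, -5.4]
opening: 0.034
12.9333 [ 0.50609424 -0.05483179  0.08913413] [-2.38290813 -2.04541925  0.00271393] [-0.25 -0.09  2.   -0.    1.23 -0.1 ] 0.033979429666189116
cam [0.51749793 0.01266346 0.23208079] [-0.04211601 -0.26605173 -0.96303827]
frame 0.9 [ 75.   0. 417.  52.] [585.   40.9] [21.8 79.3] 81.3
wedge 0.7 [227.   0. 101. 372.] [511.9 -21.9] [132.8  36.4] 81.4
fixture 0.58 [ 42.   1. 479. 302.] [590.5 -35.5] [185.8 105.5] 81.5
```

View pics/w7.png

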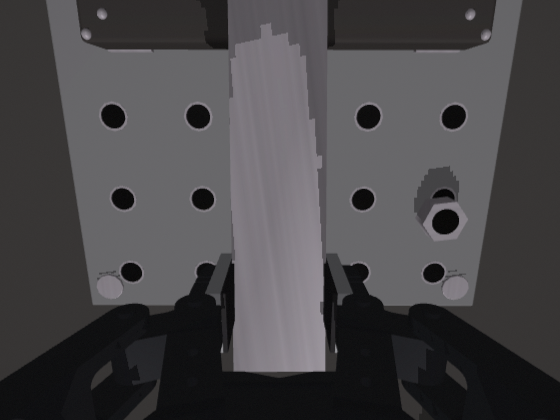

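The wedge is held square. The toe bar's lower edge is at row ~50 (cols 80–492) and the plate's toe edge is from (93,304) to (474,304). The nut, at (445,220), is clear. I compute the alignment.

Run:
```python
from h import *
from scipy.spatial.transform import Rotation as Q
c=dict(np.load('w7.png.npz'));g=cv2.cvtColor(cv2.imread('pics/w7.png'),6).astype(float)
def edge(cols,r0,r1):
    p=g[r0:r1,cols[0]:cols[1]].mean(1);return r0+np.argmax(np.abs(np.diff(p)))+.5, np.round(p[::1][:14])
for cols in((165,195),(340,360),(375,405)): print(cols,edge(cols,40,64))
rl=edge((165,195),40,64)[0];rr=edge((375,405),40,64)[0]
L=ray(c,(180,rl),.016)[:2]*1000;R=ray(c,(390,rr),.016)[:2]*1000
print('toe edge angle',np.degrees(np.arctan2(*(R-L)[::-1])))
A=ray(c,(93,304),.012)[:2]*1000;B=ray(c,(474,304),.012)[:2]*1000
print('plate toe edge',A,B,np.linalg.norm(B-A),np.degrees(np.arctan2(*(B-A)[::-1])),'mid',(A+B)/2)
e0=ray(c,(80,45),.018)[:2]*1000;e1=ray(c,(492.5,45),.018)[:2]*1000;print('bar ends',e0,e1,np.linalg.norm(e1-e0))
o=ctrl.get_obs();M=Q.from_rotvec(o['tool_rot']).as_matrix();ty=np.degrees(np.arctan2(M[1,1],M[0,1]))
print('tool y ang',ty,'tool z',M[:,2])
x=M[:2,0]/np.linalg.norm(M[:2,0]);y=M[:2,1]/np.linalg.norm(M[:2,1])
p=o['tool_pos'][:2]*1000
print('TCP->toe edge along x',(L-p)@x,(R-p)@x,' plate mid lateral',((A+B)/2-p)@y,(A+B)/2@x-p@x,'bar mid lateral',((e0+e1)/2-p)@y)
# wedge sides: lateral of wedge and yaw
for r in(100,200,300):
    row=g[r,200:360];print(r,200+np.argmax(np.abs(np.diff(row[:60]))),290+np.argmax(np.abs(np.diff(row[90:]))))
```

```text
(165, 195) (np.float64(49.5), array([ 50.,  50.,  46.,  43.,  42.,  41.,  41.,  41.,  41.,  71., 101.,
       103., 103., 103.]))
(340, 360) (np.float64(49.5), array([ 51.,  51.,  48.,  43.,  41.,  41.,  41.,  41.,  41.,  56.,  86.,
       103., 103., 103.]))
(375, 405) (np.float64(49.5), array([ 50.,  50.,  48.,  43.,  41.,  41.,  41.,  41.,  41.,  56.,  86.,
       103., 103., 103.]))
toe edge angle -8.69607907714093
plate toe edge [372.61202766 -95.50145141] [ 629.23156504 -134.4607943 ] 259.560045772748 -8.632583323615062 mid [ 500.92179635 -114.98112285]
bar ends [415.07872119  61.70910114] [637.2985952  27.7165803] 224.80472387065447
tool y ang -8.7809846454012 tool z [-6.60224193e-05 -1.08548790e-04 -9.99999992e-01]
TCP->toe edge along x 99.41643582371941 99.5881464273588  plate mid lateral 3.31994662015633 -60.196299651448356 bar mid lateral 3.912120315714629
100 228 307
200 213 351
300 234 323
```

```bash
python3 -m creep '[[220,-20,3.5,0,0],[220,-45,3.5,0,0],[220,-45,3.5,15,0],[220,-45,3.5,35,0],[220,-45,3.5,52,0],[220,-45,3.5,62,0],[220,-45,3.5,66,0],[220,-45,3.5,68,0],[220,-45,3.5,68,0],[220,-45,3.5,68,0]]'
for i in 1 2; do python3 -m creep '[[220,0,0,1,0],[220,0,0,1,0]]' ; done
```

```text
t: 14.02
tool_pos: [0.5045, -0.0994, 0.0235]
tool_rot: [2.382, 2.045, 0.002]
contact_force: [-0.4, -0.3, -6.2]
opening: 0.0345
t: 14.18
tool_pos: [0.5042, -0.0993, 0.0222]
tool_rot: [2.382, 2.046, 0.001]
contact_force: [-1.2, -0.3, -6.0]
opening: 0.0341
t: 14.35
tool_pos: [0.5036, -0.0992, 0.0205]
tool_rot: [2.383, 2.046, 0.0]
contact_force: [-0.3, -0.8, -6.4]
opening: 0.0347
```

```bash
for i in 1 2 3 4 5; do python3 -m creep '[[220,0,0,0.8,0],[220,0,0,0.8,0]]'|egrep 'pos|force' ; done
```

```text
tool_pos: [0.5034, -0.0991, 0.0194]
contact_force: [0.2, 0.0, -5.7]
tool_pos: [0.5034, -0.0991, 0.0185]
contact_force: [0.3, -0.9, -6.1]
tool_pos: [0.5034, -0.0991, 0.0177]
contact_force: [-0.7, 0.6, -6.6]
tool_pos: [0.5037, -0.0992, 0.0174]
contact_force: [-1.5, 0.3, -3.8]
tool_pos: [0.5037, -0.0992, 0.0173]
contact_force: [-5.0, 1.3, 4.5]
```

```bash
python3 -m creep '[[220,0,-0.8,-0.4,0],[220,5,-0.8,-0.4,0],[220,12,-0.8,-0.4,0],[220,20,-0.8,-0.4,0],[220,28,-0.8,-0.4,0],[220,34,-0.8,-0.4,0],[220,38,-0.8,-0.4,0],[220,40,-0.8,-0.4,0],[220,40,-0.8,-0.4,0]]'|egrep 'pos|force|rot|op'
for i in 1 2 3 4; do python3 -m creep '[[220,1.5,0,0,0],[220,3,0,0,0],[220,3,0,0,0]]'|egrep 'pos|force' ; done
```

```text
tool_pos: [0.5095, -0.0589, 0.0173]
tool_rot: [2.383, 2.047, 0.002]
contact_force: [-0.5, -0.7, 4.7]
opening: 0.034
tool_pos: [0.5098, -0.057, 0.0173]
contact_force: [-0.8, -4.7, 5.1]
tool_pos: [0.5102, -0.0541, 0.0173]
contact_force: [-1.3, -5.5, 5.3]
tool_pos: [0.5106, -0.0522, 0.0173]
contact_force: [-0.9, -8.6, 4.7]
tool_pos: [0.511, -0.0498, 0.0173]
contact_force: [-1.9, -11.2, 5.0]
```

```bash
for i in 1 2 3; do python3 -m creep '[[220,1.5,0,0,0],[220,3,0,0,0],[220,3,0,0,0]]'|egrep 'pos|force' ; done
python3 look.py w8.png frame:.041
```

```text
tool_pos: [0.5114, -0.0469, 0.0173]
contact_force: [-1.2, -10.3, 5.7]
tool_pos: [0.5119, -0.0439, 0.0173]
contact_force: [-1.5, -10.9, 4.3]
tool_pos: [0.5123, -0.041, 0.0173]
contact_force: [-1.2, -11.7, 5.1]
17.6833 [ 0.51234643 -0.04096058  0.0173041 ] [ 2.38082346  2.04406953 -0.00384217] [-0.22  0.03  2.02 -0.    1.09 -0.07] 0.03438927088210363
cam [0.52335881 0.02713478 0.15998828] [-0.03959698 -0.27005389 -0.96203065]
frame 0.97 [  0.   0. 559.  60.] [527.2  48.7] [ 16.4 170.8] 81.4
```

Run:
```python
from h import *
c=dict(np.load('w8.png.npz'));g=cv2.cvtColor(cv2.imread('pics/w8.png'),6).astype(float)
for cols in((150,170),(180,200),(350,370),(385,405)):
    p=g[0:200,cols[0]:cols[1]].mean(1);d=np.diff(p);i=np.argsort(-np.abs(d))[:6];print(cols,[(int(k),int(d[k])) for k in sorted(i)])
```

```text
(150, 170) [(58, 16), (140, -25), (141, -13), (172, 13), (173, 33), (174, 17)]
(180, 200) [(57, 9), (58, 18), (59, 11), (130, 4), (137, 4), (138, 4)]
(350, 370) [(51, 6), (58, 14), (59, 14), (127, 5), (128, 11), (129, 7)]
(385, 405) [(58, 24), (59, 23), (140, -33), (141, -33), (173, 40), (174, 31)]
```

```bash
cat > est.py <<'E'
import sys
from h import *
n,row=sys.argv[1],float(sys.argv[2]);c=dict(np.load(n+'.npz'))
ax=np.array([.153,.988]);tcp=np.array(eval(sys.argv[3]))
z=.017
for _ in range(20):
    e=np.mean([(ray(c,(u,row),z)[:2]*1000)@ax for u in(170,200,350,390)]);pen=109-(e-tcp@ax);z=.012+(2+.1857*pen)/1000
print('edge along',e,'TCP along',tcp@ax,'pen',pen,'z edge',z*1000,'lift',z*1000-16)
E
python3 est.py w8.png 59 [512.3,-41]; python3 est.py w8.png 58.5 [512.3,-41]
python3 - <<'E'
from h import *
a=ctrl.get_image('scene');b=ctrl.get_image('side');save(a,'scene2.png');save(b,'side2.png')
E
```

```text
edge along 123.47856354816129 TCP along 37.873899999999985 pen 23.395336451838688 z edge 18.344513979106445 lift 2.344513979106445
edge along 123.65150462969285 TCP along 37.873899999999985 pen 23.22239537030714 z edge 18.312398820266036 lift 2.3123988202660364
```

```bash
python3 -m creep '[[220,1.5,0,0,0],[220,3,0,0,0],[220,4.5,0,0,0],[220,5,0,0,0],[220,5,0,0,0],[220,5,0,0,0]]'
python3 look.py w9.png frame:.041
cat > lift.py <<'E'
from h import *
b=ctrl.get_image('side');save(b,'side3.png');a=ctrl.get_image('scene');save(a,'scene3.png')
g=cv2.cvtColor(cv2.imread('pics/w9.png'),6).astype(float)
for cols in((180,200),(350,370),(385,405)):
    p=g[20:90,cols[0]:cols[1]].mean(1);d=np.diff(p);i=np.argsort(-np.abs(d))[:4];print(cols,[(int(k)+20,int(d[k])) for k in sorted(i)])
ax=np.array([.153,.988]);lx=np.array([.988,-.153]);o=np.array([500.9,-115.])+ax*200
W=lambda x,y,z:np.array([*((o+lx*x+ax*(y))/1000),z])
for n in('side','scene'):
    c=ctrl.calibration(n);A=cv2.cvtColor(cv2.imread(f'pics/{n}.png'),6).astype(np.float32);B=cv2.cvtColor(cv2.imread(f'pics/{n}3.png'),6).astype(np.float32)
    for nm,x,y in(('toeL',-85,-27),('toeR',85,-27),('heelL',-85,117),('heelR',85,117),('plateL',-100,-100),('plateR',110,-60)):
        u=pix(c,W(x,y,.041 if 'p'!=nm[0] else .012));q=pix(c,W(x,y,.044 if 'p'!=nm[0] else .015))-u;q2=pix(c,W(x,y+3,.041))-u
        r=9;i,j=int(round(u[1])),int(round(u[0]));T=A[i-r:i+r+1,j-r:j+r+1];S=B[i-r:i+r+1,j-r:j+r+1]
        M=np.eye(2,3,dtype=np.float32)
        try: cc,M=cv2.findTransformECC(T,S,M,0,(3,100,1e-5),None,1);print(n,nm,np.round(u),'shift',np.round(M[:,2],2),round(cc,3),'3mm up',np.round(q,2),'3mm +y',np.round(pix(c,W(x,y+3,.041))-pix(c,W(x,y,.041)),2))
        except Exception as e: print(n,nm,'ecc fail')
E
python3 lift.py
```

```text
t: 18.38
tool_pos: [0.5131, -0.0361, 0.0173]
tool_rot: [2.381, 2.044, -0.004]
contact_force: [-1.9, -10.8, 3.9]
opening: 0.0345
18.3833 [ 0.51308002 -0.03614557  0.01729847] [ 2.38078628  2.04412951 -0.00403538] [-0.21  0.03  2.02 -0.    1.09 -0.06] 0.03449941682596171
cam [0.52410443 0.03197706 0.15998118] [-0.03963185 -0.27014152 -0.96200461]
frame 0.89 [  0.   0. 560.  74.] [527.7  51.5] [ 20.4 172.5] 81.3
(180, 200) [(67, 3), (68, 5), (72, 20), (73, 18)]
(350, 370) [(67, 3), (72, 7), (73, 14), (74, 8)]
(385, 405) [(71, -8), (72, 12), (73, 24), (74, 14)]
side toeL [235. 201.] shift [-0.08 -0.76] 0.872 3mm up [-0.06 -0.76] 3mm +y [ 0.09 -0.73]
side toeR [295. 202.] shift [-0.08 -0.8 ] 0.96 3mm up [ 0.03 -0.76] 3mm +y [ 0.01 -0.74]
side heelL [239. 168.] shift [-2.88  6.69] 0.451 3mm up [-0.05 -0.76] 3mm +y [ 0.08 -0.64]
side heelR [295. 169.] shift [-0.17 -0.06] 0.955 3mm up [ 0.03 -0.76] 3mm +y [ 0.01 -0.65]
side plateL [227. 226.] shift [-0.    0.01] 0.999 3mm up [-0.07 -0.74] 3mm +y [ 0.11 -0.78]
side plateR [303. 218.] shift [ 0.1  -0.24] 0.96 3mm up [ 0.04 -0.74] 3mm +y [-0.   -0.76]
scene toeL [316. 213.] shift [-0.11 -0.34] 0.915 3mm up [ 0.08 -0.86] 3mm +y [0.7  0.56]
scene toeR [264. 235.] shift [ 0.17 -0.3 ] 0.925 3mm up [-0.01 -0.89] 3mm +y [0.65 0.64]
scene heelL [352. 242.] shift [-5.85 -4.31] 0.255 3mm up [ 0.15 -0.89] 3mm +y [0.84 0.67]
scene heelR [298. 269.] shift [0.22 0.18] 0.959 3mm up [ 0.06 -0.91] 3mm +y [0.79 0.79]
scene plateL [303. 206.] shift [-0.14 -0.1 ] 0.949 3mm up [ 0.05 -0.82] 3mm +y [0.64 0.5 ]
scene plateR [249. 240.] shift [ 0.03 -0.03] 0.994 3mm up [-0.03 -0.86] 3mm +y [0.61 0.63]
```

```bash
python3 est.py w9.png 73.2 [513.1,-36.15]
python3 - <<'E'
from h import *
# independent: pitch geometry of the toe bar in wrist views: row of upper outer edge and lower outer edge
for n in('w7','w8','w9'):
    g=cv2.cvtColor(cv2.imread(f'pics/{n}.png'),6).astype(float);c=dict(np.load(n+'.png.npz'))
    for cols in((170,200),(350,380)): print(n,cols,g[0:90,cols[0]:cols[1]].mean(1).round().astype(int).tolist())
E
python3 - <<'E'
import cv2,numpy as np
a=cv2.imread('pics/w9.png');s=cv2.imread('pics/scene3.png')[180:310,210:390];d=cv2.imread('pics/side3.png')[130:265,205:325]
C=np.zeros((600,800,3),np.uint8);C[:300,:400]=cv2.resize(a,(400,300));C[:300,400:]=cv2.resize(s,(400,300),interpolation=2);C[300:,:267]=cv2.resize(d,(267,300),interpolation=2);C[300:,270:]=cv2.resize(a[0:130,140:420],(530,300),interpolation=2)
cv2.imwrite('pics/final.png',C)
E
```

```text
edge along 123.43272950228835 TCP along 42.7881 pen 28.355370497711647 z edge 19.265592301425052 lift 3.265592301425052
w7 (170, 200) [44, 45, 45, 45, 45, 45, 45, 45, 45, 45, 45, 45, 45, 45, 45, 45, 45, 45, 45, 45, 45, 45, 45, 45, 45, 46, 46, 46, 46, 46, 46, 46, 46, 46, 46, 46, 46, 47, 48, 49, 50, 50, 46, 43, 42, 41, 41, 41, 41, 69, 99, 103, 103, 103, 103, 103, 103, 103, 103, 103, 103, 103, 103, 103, 103, 103, 103, 103, 103, 103, 103, 103, 103, 103, 103, 103, 103, 103, 103, 103, 103, 104, 104, 104, 104, 104, 104, 104, 103, 104]
w7 (350, 380) [44, 45, 45, 45, 45, 45, 45, 45, 45, 45, 45, 45, 45, 45, 45, 45, 45, 45, 45, 45, 45, 45, 45, 45, 45, 46, 46, 46, 46, 46, 46, 46, 46, 45, 45, 45, 46, 46, 48, 49, 51, 50, 47, 43, 42, 41, 41, 41, 41, 56, 86, 103, 103, 103, 103, 103, 103, 103, 103, 103, 103, 103, 103, 103, 103, 103, 103, 103, 103, 103, 104, 103, 103, 103, 103, 103, 103, 103, 104, 104, 103, 103, 104, 104, 103, 104, 104, 104, 104, 103]
w8 (170, 200) [30, 31, 30, 30, 31, 30, 30, 30, 30, 31, 31, 30, 30, 30, 30, 30, 30, 30, 30, 30, 30, 30, 30, 30, 30, 30, 30, 30, 30, 30, 30, 30, 30, 30, 3
[... 647 characters left out ...]
, 31, 31, 31, 31, 31, 31, 31, 31, 31, 31, 31, 31, 31, 31, 31, 31, 31, 31, 31, 31, 31, 31, 31, 31, 31, 31, 31, 30, 31, 31, 31, 31, 31, 30, 31, 31, 31, 31, 31, 31, 30, 31, 30, 30, 30, 30, 30, 30, 30, 29, 29, 28, 28, 27, 26, 25, 24, 25, 27, 31, 35, 35, 34, 36, 54, 71, 71, 71, 71, 71, 71, 71, 71, 71, 71, 71, 71, 71, 71, 71, 71]
w9 (350, 380) [31, 31, 31, 31, 31, 31, 31, 31, 31, 31, 31, 31, 31, 31, 31, 31, 31, 31, 31, 31, 31, 31, 31, 31, 31, 31, 31, 31, 31, 31, 31, 31, 31, 31, 31, 31, 31, 31, 31, 31, 31, 31, 31, 30, 31, 30, 30, 31, 31, 31, 30, 30, 31, 32, 33, 33, 33, 33, 33, 32, 32, 32, 32, 35, 36, 35, 34, 36, 38, 39, 40, 41, 42, 48, 62, 71, 71, 71, 71, 71, 71, 71, 71, 71, 71, 71, 71, 71, 71, 71]
```

View pics/final.png

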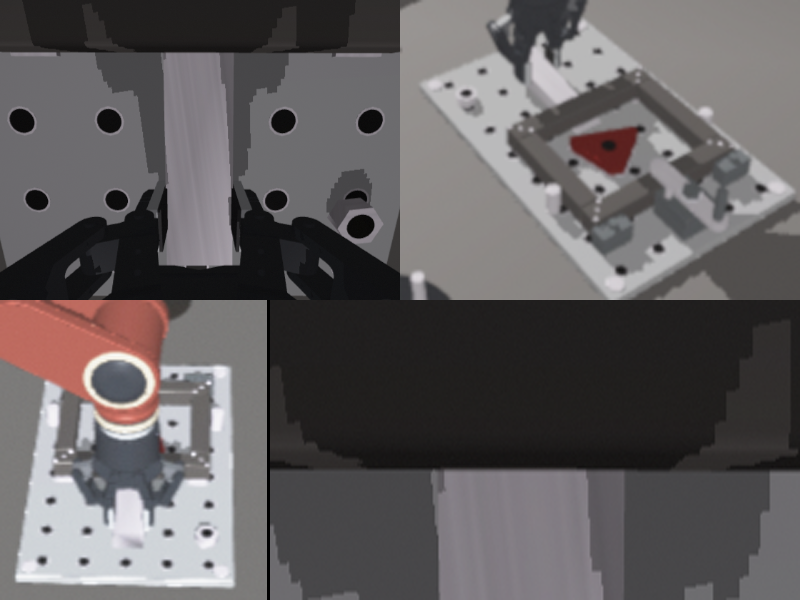

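```bash
python3 -m creep '[[220,0.5,0,0,0],[220,1,0,0,0],[220,1,0,0,0],[220,1,0,0,0],[220,1,0,0,0],[220,1,0,0,0]]'
python3 lift.py | grep toe
python3 - <<'E'
from h import *
c=ctrl.calibration('scene');im=ctrl.get_image('scene')
for l in('turnbutton',):
    for d in ctrl.outline_of('scene',l)[:1]:
        P=np.array([ray(c,p[::-1],.051)[:2] for p in np.argwhere(d['mask'])]).astype(np.float32)*1000
        print(d['conf'],cv2.minAreaRect(P))
o=ctrl.get_obs();print(o['t'],o['tool_pos'],o['contact_force'])
E
```

```text
t: 19.08
tool_pos: [0.5132, -0.0353, 0.0173]
tool_rot: [2.381, 2.044, -0.004]
contact_force: [-2.0, -12.8, 4.5]
opening: 0.0344
side toeL [235. 201.] shift [-0.03 -0.77] 0.877 3mm up [-0.06 -0.76] 3mm +y [ 0.09 -0.73]
side toeR [295. 202.] shift [-0.04 -0.8 ] 0.958 3mm up [ 0.03 -0.76] 3mm +y [ 0.01 -0.74]
scene toeL [316. 213.] shift [-0.13 -0.37] 0.916 3mm up [ 0.08 -0.86] 3mm +y [0.7  0.56]
scene toeR [264. 235.] shift [ 0.17 -0.31] 0.917 3mm up [-0.01 -0.89] 3mm +y [0.65 0.64]
0.67 ((546.9525756835938, 245.1885986328125), (112.72803497314453, 50.7845573425293), 79.74008178710938)
19.2833 [ 0.51321262 -0.03525616  0.01731924] [ -1.6137724  -12.10313386   4.24477124]
```

```bash
python3 -c "
from station import ctrl
print(ctrl.finish_job())"
```

```text
the job is handed in; nothing more can be done
None
```

I handed the job in at about 19 s, with the turnbutton at its stop and the wedge still gripped (70 N) under the middle of the toe bar. No verdict was reported.

- **Turnbutton:** I pushed the pin round until it met the stop, where the force rose from 3 N to 17 N without further movement. The last picture shows the button across the heel bar, at about 80° against the fixture's 81°.
- **Wedge:** It is flat on the plate and pushed in square to the bar. The push was steady at about 11–12 N.
- **Lift:** I did not measure the 3 mm clearance directly, and my checks disagree.
  - Wrist-camera view of the edge plus wedge position and slope: about 3.1 mm at the toe pads. This is the figure I worked to.
  - Image shift, side camera: about 2.4 mm.
  - Image shift, scene camera: about 1.6 mm. Both image-shift estimates come from shifts of less than a pixel, so they are rough.
  - Both ends of the bar shifted equally.
- **Heel bar:** At its right end the image shift showed almost no movement. The check failed on the left end, so that side is unconfirmed.
- **Other things:** I touched nothing else on purpose. In the last picture the nut and the magnet look unmoved; I did not check the others again.

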